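# Let the bench lift down by its pawl and park the tray of spacers

### The arm

A 6-joint arm with a two-finger parallel gripper is mounted at the origin on the work surface. World frame = base frame: x ahead of the robot, y to its left, z up, the work surface at z = 0. Lengths are in m, angles in rad, forces in N, time in s.
With the tool pointing down it reaches from about 0.425 to 0.95 m from the base axis. Payload 3.5 kg.
Tool frame: the origin (TCP) lies on the centre line of the jaws, within the pads' length; the fingertips stand 14 mm ahead of it and the grasp point (between the pads) lies 5 mm behind it; z points along the fingers, y is the line along which they close (so a half turn about z gives the same grasp; the last joint's range is limited). The gripper opens to 85 mm and grips with 20 to 120 N. Pads are 22 mm wide; open, the fingers measure 114 mm over their backs; the gripper's body (76 mm by 85 mm) begins 54 mm behind the grasp point. The pads swing forward as they close: fully open they stand 13 mm farther back than shut.
Start: joints at [1.168, 0.286, 1.577, -0, 1.279, -0.15], TCP at [0.169, 0.654, 0.245] pointing down, gripper open.
Joint ranges: [-2.77, 2.77], [-0.9, 2.22], [0.21, 2.48], [-1.53, 4.67], [0.24, 2.81], [-2.84, 2.84]. Speed limits (rad/s): [2.79, 2.79, 3.14, 3.14, 3.14, 3.14].

### API

Orientations are given as a unit quaternion [x, y, z, w].
In Python, from plant import manip gives the robot as it stands. Calls block until the motion is done:
- manip.move_ptp(position, orientation): joint-space move of the TCP to a pose.
- manip.servo_line(position, frame=None, rate=0.15, force_limit=None): straight line of the TCP; frame=None keeps the orientation; rate is the mean speed in m/s. With force_limit (N) it stops when the force on the tool has changed by that much, and returns True; else False.
- manip.movej(angles): joint-space move.
- manip.gripper_to(opening, effort=None): finger opening in m; effort is the grip in N (None keeps the last); returns when the fingers have stopped.
- manip.sleep(seconds).
- manip.inverse_kinematics(position, orientation): joint angles nearest the present ones, or None.
- manip.get_state(): the state.
- manip.read_camera(name): name is "scene" or "top" or "wrist"; returns a dict with "img" (384x512x3 uint8, red, green, blue), "mtx" (3x3 intrinsics, pixels), "D" ([k1, k2, p1, p2, k3] as OpenCV has them; the pictures are not rectified), "camera_from_world" (4x4, takes a point from world to camera coordinates). Camera axes: x right, y up, looking along -z (the intrinsics and any distortion apply to the point x, -y, -z); pixel columns grow to the right and rows downward; lengths in m; the calibration is good to about 2 mm. A picture is of the moment at which its call begins. There is no depth.
A pose or a line that the arm cannot do raises manip.MotionError and nothing moves.
- manip.close_job(): hands the job in; it is judged then, once.
The state is a dict: "time": time; "qpos": joint angles; "qvel": joint speeds; "effort": joint torques, N m; "position": TCP position; "ee_rot": TCP orientation; "ft_force": force on the tool from outside, world axes, zero at the start; "wrist_torque": the same for the moment, N m; "width": finger opening in m; "grasp_force": force on a finger pad.
Only numpy, scipy, OpenCV 4.12 (cv2) and the standard library are available. Lean on these libraries where they do the work, as an engineer would, in place of code of your own. Each camera call takes 0.05 s, during which the arm holds its last target. There are 200 camera calls.

### The job

Lift the pawl clear of the ratchet wheel and hold it up until the carriage, with the tray still in it, has run all the way down, then let the pawl drop fully back between the teeth. After that, take the tray of loose spacers out (only its tall end wall can be gripped there), stand it on the open table and let go, then take it anew by its long sides, the only ones that can be held in the black bay, and park it flat in that bay. Keep the tray level and all four spacers in it, do not drop it, and leave the other things on the table where they are.

Things in the scene. Friction and masses are not known exactly. Their poses are not given: they have to be found in the camera images.
- pawl_grip (a point): Upright black thumb post (16 mm across, 35 mm tall) on the free end of the pawl; point on its axis, 13 mm below its top, 22 mm above the pawl arm. Pinch from above, fingers closing along the lift's y. Lifting it takes under 5 N and swings it on an arc about pawl_hinge, from which it lies 135 mm towards the lift's -x and 27 mm up. It stays up only while held and falls back by its weight.
- pawl_hinge (a point): Fixed point on the pawl's hinge line, 125 mm above the table; the hinge runs along the lift's y axis. The pawl is a flat steel arm, 12 mm wide, lying along the lift's x over the top of the toothed wheel, on the lift's +y side of the tray.
- pawl (a joint): Angle of the pawl (rad): 0 = fully down, its tooth between the wheel's teeth; grows as the thumb post is lifted; clear of the wheel from 0.12, stop at 0.7. A good lift is 0.25 (post about 33 mm up).
- hoist: Bench lift, bolted down: grey base plate 240 x 260 mm, 12 mm thick (from -75 to +185 mm along its y), two upright rods (192 mm high with their cross plate) at its back, carriage before them, drum with ten-toothed ratchet wheel (76 mm across) on the +y side. Origin: on the table below the centre of the tray's place. x points from carriage to rods, away from the robot; z up.
- lift (a joint): How far the carriage has come down (m): 0 = raised, 0.090 = on the bottom stop. Geared to the drum. While the pawl is held clear it sinks by itself, braked, at 0.03 to 0.05 m/s; if the pawl falls in earlier the wheel is caught part-way.
- carriage_floor (a point): Centre of the carriage floor's top, where the tray stands: 120 mm above the table raised, 30 mm at the bottom. Side cheeks rise 38 mm above the floor, 3.5 mm from the tray's long sides, so the sides cannot be gripped here; the tray's tall end wall can. The front (-x) end is open.
- tray_mid (a point): Centre of the open dark steel tray, 18 mm above its underside. Tray 130 mm long (its x), 56 mm wide (y), walls 36 mm high and 3 mm thick, floor 3 mm; z up. The end wall at its -x end (nearest the robot at the start) is 10 mm thick, full width and 60 mm high. Mass about 0.22 kg, contents 0.1 kg.
- tray_tab (a point): Point in the tray's tall end wall: mid-thickness, mid-width, 46 mm above the tray's underside (14 mm below the wall's top), 60 mm from the tray's centre along its -x. The wall is 10 mm thick along the tray's x; pinch it from above across that thickness.
- tray: The same tray; origin at the centre of its underside, axes as tray_mid.
- bay_seat (a point): Centre of the floor of the black parking bay, 4 mm above the table; the tray's centre goes above it. Bolted plate 170 x 96 mm, long axis x; 64 mm high end plates (inner faces 140 mm apart) with 24 mm returns round the corners (66 mm apart): 5 mm to spare round the tray, either way round. No room for fingers at the ends; the middle 92 mm of the long sides is open.
- bare_spot (a point): Fixed point on the table between lift and bay, centre of a bare area at least 170 x 140 mm (long along world x) where the tray can be put down.
- spacer0_mid (a point): Centre of one of four loose steel spacers in the tray, plain discs 19 mm in diameter and 12 mm high
- spacer1_mid (a point): Centre of one of four loose steel spacers in the tray, plain discs 19 mm in diameter and 12 mm high
- spacer2_mid (a point): Centre of one of four loose steel spacers in the tray, plain discs 19 mm in diameter and 12 mm high
- spacer3_mid (a point): Centre of one of four loose steel spacers in the tray, plain discs 19 mm in diameter and 12 mm high
- lens_mount: bystander: black lens ring on a post with a round foot, 115 mm tall; origin on its underside
- mirror_mount: bystander: black mirror mount, 45 x 60 mm foot, 60 mm tall, two brass screws; origin on its underside
- post_holder: bystander: black post holder with a steel post, 86 mm tall, 44 mm foot; origin on its underside
- jar: bystander: small capped jar, 50 mm tall, 44 mm wide; origin on its underside
- screwdriver: bystander: screwdriver lying flat, 170 mm long; origin on its underside
- wrench: bystander: small open-ended wrench lying flat, 150 mm long; origin on its underside
Things that resemble listed ones, but are neither listed nor needed, are in the scene too. Leave any blue look-alike of the part that bears bay_seat alone.

How it is judged:
On the way, in this order (a step that is already met when the one before it is completed fails the run):
1. the pawl is held clear and the carriage has run down to its bottom stop with the tray in it (value of joint lift above 0.085 m and value of joint pawl above 0.1 rad and distance between tray_mid and carriage_floor below 0.03 m), for 0.1 s.
2. the pawl is back down between the teeth, carriage still at the bottom with the tray in it (value of joint lift above 0.085 m and value of joint pawl below 0.03 rad and distance between tray_mid and carriage_floor below 0.03 m), for 0.2 s.
3. the tray stands on the open table, let go (height (world z) of tray_mid below 0.021 m and horizontal distance between tray_mid and bay_seat above 0.05 m and angle between tray_mid's own z axis and vertical below 0.06 rad and contact force between the fingers and tray below 0.05 N), for 0.1 s.
At the end, for the whole second after the job is handed in: The tray stands still and flat (3.4 deg, 4 mm) on the bay floor, within 12 mm of the bay's centre, aligned with it within 11 deg either way round; all four spacers lie in the tray below its rim; the carriage is down (0.085 m or more) and the pawl fully down (under 0.03 rad) (value of joint lift above 0.085 m and value of joint pawl below 0.03 rad and horizontal distance between tray_mid and bay_seat below 0.012 m and z of tray_mid in the frame of bay_seat between 0.014 and 0.022 m and angle between tray_mid's own z axis and vertical below 0.06 rad and angle between the x axis of tray_mid and the x axis of bay_seat, either way round below 0.2 rad and linear speed of tray below 0.02 m/s and z of spacer0_mid in the frame of tray_mid between -0.018 and 0.018 m and z of spacer1_mid in the frame of tray_mid between -0.018 and 0.018 m and z of spacer2_mid in the frame of tray_mid between -0.018 and 0.018 m and z of spacer3_mid in the frame of tray_mid between -0.018 and 0.018 m and x of spacer0_mid in the frame of tray_mid between -0.065 and 0.065 m and y of spacer0_mid in the frame of tray_mid between -0.028 and 0.028 m and x of spacer1_mid in the frame of tray_mid between -0.065 and 0.065 m and y of spacer1_mid in the frame of tray_mid between -0.028 and 0.028 m and x of spacer2_mid in the frame of tray_mid between -0.065 and 0.065 m and y of spacer2_mid in the frame of tray_mid between -0.028 and 0.028 m and x of spacer3_mid in the frame of tray_mid between -0.065 and 0.065 m and y of spacer3_mid in the frame of tray_mid between -0.028 and 0.028 m); the robot touches nothing.
It fails at once if the tray is tipped more than 20 degrees (angle between tray_mid's own z axis and vertical above 0.35 rad).
It fails at once if the tray is dropped: moving faster than 0.4 m/s with no finger on it (contact force between the fingers and tray below 0.01 N and linear speed of tray above 0.4 m/s).
It fails at once if one of the other things on the table is moved more than 40 mm (distance of any of lens_mount, mirror_mount, post_holder, jar, screwdriver, wrench from where it was at the start of the episode above 0.04 m).
It also fails if it takes over 72 s, if anything falls off the work surface, if the arm or the gripper's body presses on something with over 40 N, if the wrist force passes 120 N, or if a joint passes its speed limit or range.

## Working session

There is one attempt and no reset: what is moved stays moved. The work goes in short steps, each a Python script; the robot and the scene stay as the last script left them, time stands still between calls to the robot, and variables do not carry over. Pictures are saved under pics/ and viewed, at most 12 in all, crops included, and the job is handed in when it is done.

```bash
ls; mkdir -p pics
cat > h.py <<'E'
import numpy as np, cv2
from plant import manip as m
from scipy.spatial.transform import Rotation as R
def shot(n,f=None):
    c=m.read_camera(n)
    np.savez(f'{f or n}.npz',**{k:np.array(c[k]) for k in('img','mtx','D','camera_from_world')})
    if f: cv2.imwrite(f'pics/{f}.png',c['img'][:,:,::-1])
    return c
def ray(c,px):
    u=cv2.undistortPoints(np.array(px,float).reshape(-1,1,2),c['mtx'],c['D']).reshape(-1,2)
    d=np.c_[u[:,0],-u[:,1],-np.ones(len(u))]; T=c['camera_from_world']
    return -T[:3,:3].T@T[:3,3], d@T[:3,:3]
def onz(c,px,z):
    o,d=ray(c,px); return o+d*((z-o[2])/d[:,2])[:,None]
def proj(c,P):
    T=c['camera_from_world'];p=np.atleast_2d(P)@T[:3,:3].T+T[:3,3]; p=p*[1,-1,-1]
    return cv2.projectPoints(p,np.zeros(3),np.zeros(3),c['mtx'],c['D'])[0].reshape(-1,2)
def down(yaw): # tool z down, tool y (closing) at world angle yaw
    y=np.array([np.cos(yaw),np.sin(yaw),0]);z=np.array([0,0,-1.]);x=np.cross(y,z)
    return R.from_matrix(np.c_[x,y,z]).as_quat()
E
python3 - <<'E'
from h import *
a=shot('top','top0');b=shot('scene','scene0')
for c in(a,b):
    T=c['camera_from_world'];print(-T[:3,:3].T@T[:3,3],T[:3,:3].round(2).tolist(),c['mtx'][0,0])
cv2.imwrite('pics/t.png',cv2.resize(a['img'][:,:,::-1],(800,600),interpolation=cv2.INTER_CUBIC))
cv2.imwrite('pics/s.png',cv2.resize(b['img'][:,:,::-1],(800,600),interpolation=cv2.INTER_CUBIC))
print(R.from_quat(m.get_state()['ee_rot']).as_matrix().round(2))
E
```

```text
pics
[ 0.42638545 -0.0131487   1.35124896] [[0.0, -1.0, -0.0], [1.0, 0.0, 0.08], [-0.08, -0.0, 1.0]] 354.87009901650083
[ 1.21690189 -0.39116732  1.05818932] [[0.48, 0.88, -0.02], [-0.66, 0.38, 0.65], [0.57, -0.3, 0.76]] 447.9972817331066
[[-0.97  0.25 -0.  ]
 [ 0.25  0.97 -0.  ]
 [ 0.   -0.   -1.  ]]
```

View pics/t.png

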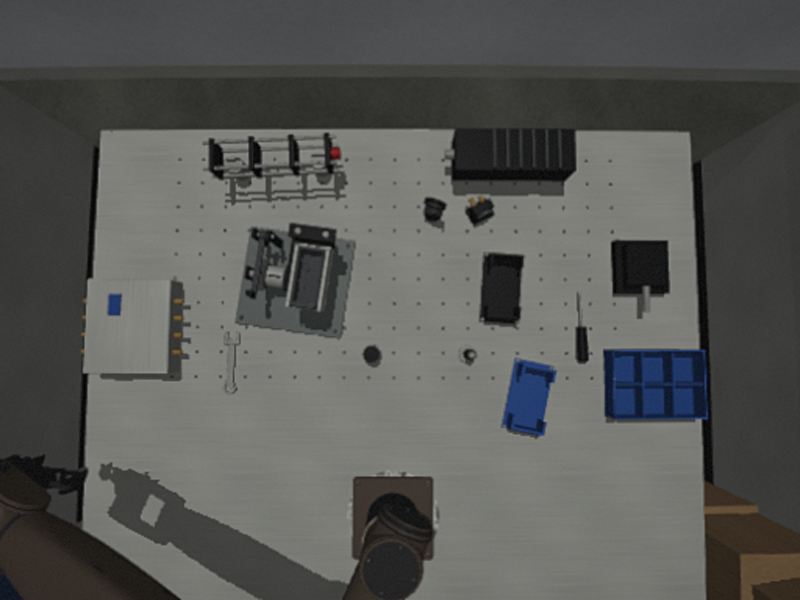

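View pics/s.png

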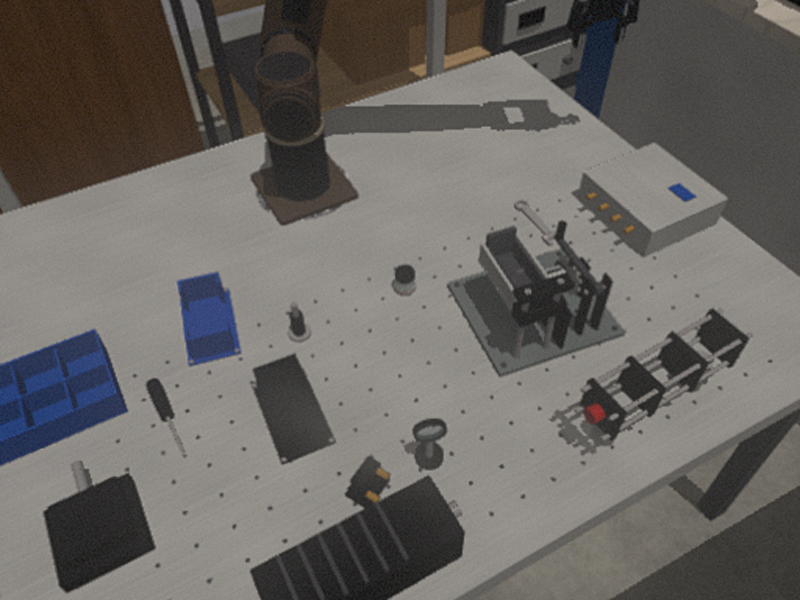

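Top view (800x600 scale): lift at (296,283), pawl on its left side (~(262,265)), and black parking bay candidate at (501,288). The blue look-alike is at (527,397), and a black box with a post is at (640,267). Scene view: the black candidate is at (293,408). It is the only black 170x96 plate; I'll confirm it and the lift in one crop.

Run:
```python
import cv2,numpy as np
t=np.load('top.npz') if 0 else np.load('top0.npz');s=np.load('scene0.npz')
def cr(i,x,y,w,h,W,H):
    c=i[y:y+h,x:x+w,::-1]; c=np.clip((c/255.)**0.5*255,0,255).astype(np.uint8)
    return cv2.resize(c,(W,H),interpolation=cv2.INTER_CUBIC)
a=np.hstack([cr(t['img'],145,138,85,85,400,400*1)[:300] if 0 else cr(t['img'],145,138,100,75,400,300),cr(t['img'],290,150,100,75,400,300)])
b=np.hstack([cr(s['img'],280,135,132,99,400,300),cr(s['img'],140,210,132,99,400,300)])
cv2.imwrite('pics/comp.png',np.vstack([a,b]))
```

```text
(no output)
```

View pics/comp.png

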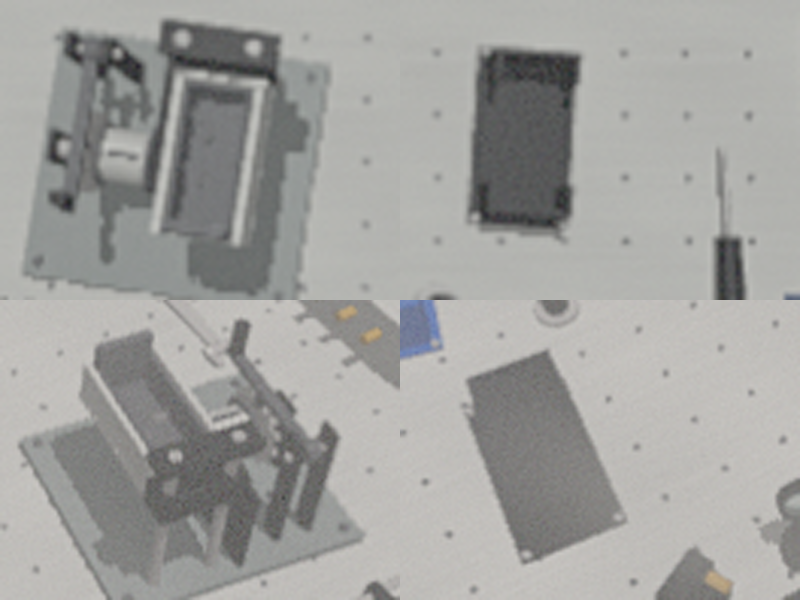

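The crop confirms both: the top view (right panel) shows the black bay with end plates and corner returns at about (525,140). In the left panel, the lift's thumb post is at the pawl's -x end at (62,198), and its top in the scene panel is at (240,325). I'll do a rough fix and then look from the wrist camera.

Run:
```python
from h import *
t=np.load('top0.npz');s=np.load('scene0.npz')
n=lambda p:np.array(p)/4+[145,138]
C=onz(t,[n(p) for p in[(22,273),(295,305),(328,66),(60,32)]],.012);print(C.round(4))
e=(C[3]+C[2]-C[0]-C[1]);print('yaw',np.arctan2(e[1],e[0]),'w',np.linalg.norm(C[0]-C[1]),np.linalg.norm(C[0]-C[3]))
f=C[3]+C[0]-C[2]-C[1];print('yaw from y',np.arctan2(-f[0],f[1]))
print('post',onz(t,[n((62,198))],.165))
o1,d1=ray(t,[n((62,198))]);o2,d2=ray(s,[(280+240*.33,135+25*.33)])
k=np.linalg.lstsq(np.c_[d1[0],-d2[0]],o2-o1,rcond=None)[0];print(o1+k[0]*d1[0],o2+k[1]*d2[0])
# tray inner
print('tray',onz(t,[n((180,70)),n((265,75)),n((155,235)),n((240,242))],.158).round(4))
nb=lambda p:(np.array(p)-[400,0])/4+[290,150]
b=onz(t,[nb((470,222)),nb((570,230)),nb((580,55)),nb((480,48))],.03);print('bay',b.round(4),b.mean(0))
# wrist cam extrinsics rel. TCP
c=shot('wrist','w0');T=c['camera_from_world'];st=m.get_state();p=-T[:3,:3].T@T[:3,3]
Rt=R.from_quat(st['ee_rot']).as_matrix();print('cam in tcp',Rt.T@(p-st['position']),(Rt.T@T[:3,:3].T).round(2).tolist(),c['mtx'][0,0],st['time'])
```

```text
[[0.462  0.3822 0.012 ]
 [0.4327 0.1231 0.012 ]
 [0.6602 0.094  0.012 ]
 [0.693  0.3517 0.012 ]]
yaw -0.12935502788218697 w 0.2606826964410498 0.2330122325613928
yaw from y -0.119744352989552
post [[0.52105927 0.30474656 0.165     ]]
[0.52122807 0.30531335 0.16288498] [0.52328656 0.30873467 0.16396612]
tray [[0.6311 0.2084 0.158 ]
 [0.6269 0.1358 0.158 ]
 [0.4905 0.2271 0.158 ]
 [0.4848 0.1552 0.158 ]]
bay [[ 0.4657 -0.2087  0.03  ]
 [ 0.4584 -0.3019  0.03  ]
 [ 0.6228 -0.3139  0.03  ]
 [ 0.6292 -0.2198  0.03  ]] [ 0.54403159 -0.26106633  0.03      ]
cam in tcp [ 0.06670059 -0.00089457 -0.12837602] [[-0.0, 0.96, 0.27], [1.0, 0.0, 0.0], [0.0, 0.27, -0.96]] 279.80507093148094 0.15
```

Run:
```python
from h import *
m.move_ptp([.50,.25,.36],down(np.pi/2-.125))
c=shot('wrist','w1')
g=np.clip((c['img']/255.)**.6*255,0,255).astype(np.uint8)[:,:,::-1]
cv2.imwrite('pics/w1b.png',cv2.resize(g,(800,600),interpolation=cv2.INTER_CUBIC))
print(m.get_state()['qpos'],proj(c,[.522,.306,.165])*800/512, m.get_state()['time'])
```

```text
[ 2.83608475e-01 -3.63367657e-02  1.72548063e+00  2.37192517e-04
  1.45302350e+00 -1.16349731e+00] [[478.58313768 290.1718351 ]] 2.1333
```

View pics/w1b.png

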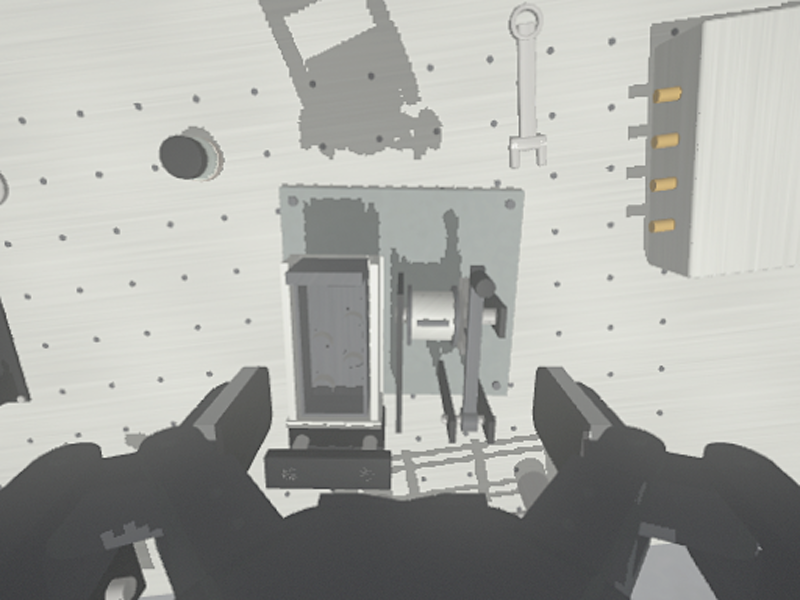

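Wrist view: post top at (485,287), tray's tall wall around (330,262), rails at x≈290 and 378, everything aligned with the jaws. Going for the pawl.

```bash
cat >> h.py <<'E'
yaw=-.125
ex=np.array([np.cos(yaw),np.sin(yaw),0]);ey=np.array([-np.sin(yaw),np.cos(yaw),0]);ez=np.array([0,0,1.])
E
python3 - <<'E'
from h import *
w=np.load('w1.npz')
C=onz(w,np.array([(281,187),(523,189),(508,394)])/1.5625,.012);print(C.round(4))
d=C[1]-C[0];print('yaw',np.arctan2(-d[0],d[1]));d=C[2]-C[1];print(np.arctan2(d[1],d[0]))
p=onz(w,np.array([(485,287)])/1.5625,.165)[0];print('post',p)
p=(p+[.522,.306,.165])/2; q=down(np.pi/2+yaw)
m.gripper_to(.045,25)
m.move_ptp(p+[0,0,.06],q)
c=shot('wrist','w2');st=m.get_state();print(proj(c,p),st['width'],st['time'],p)
cv2.imwrite('pics/w2b.png',np.clip((c['img']/255.)**.6*255,0,255).astype(np.uint8)[:,:,::-1])
E
```

```text
[[0.4264 0.1308 0.012 ]
 [0.46   0.3835 0.012 ]
 [0.6964 0.3535 0.012 ]]
yaw -0.13223940604780066
-0.12605426971060144
post [0.52012109 0.31102877 0.165     ]
[[258.18033373 209.98717864]] 0.0455099658000854 3.3 [0.52106055 0.30851439 0.165     ]
```

View pics/w2b.png

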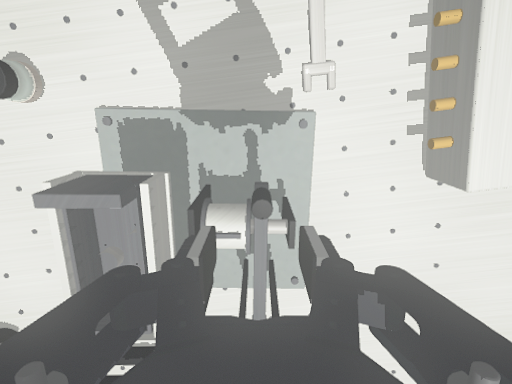

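Post top is at (262,205), between the fingers. Gripping, lifting along the arc and holding.

Run:
```python
from h import *
w=np.load('w2.npz');p=onz(w,[(262,205)],.165)[0];print('post',p)
q=down(np.pi/2+yaw)
m.servo_line([p[0],p[1],.205],q)
print(m.servo_line([p[0],p[1],.147],q,.08,force_limit=8))
m.gripper_to(.008,25);st=m.get_state();print(st['width'],st['grasp_force'],st['position'],st['time'])
p0=np.array(st['position']);r=np.hypot(.135,.027);a0=np.arctan2(.027,.135)
arc=lambda a:p0+ex*(.135-r*np.cos(a0+a))+ez*(r*np.sin(a0+a)-.027)
for a in(.07,.14,.21,.28): m.servo_line(arc(a),rate=.05)
st=m.get_state();print(st['width'],st['ft_force'],st['time'])
m.sleep(3.2)
np.save('p0.npy',p0)
s=shot('scene','s1');st=m.get_state();print(st['width'],st['grasp_force'],st['position'],st['time'])
g=lambda i:cv2.resize(np.clip((i[130:244,260:412,::-1]/255.)**.6*255,0,255).astype(np.uint8),(800,600),interpolation=cv2.INTER_CUBIC)
cv2.imwrite('pics/s1b.png',g(s['img']))
```

```text
post [0.51767262 0.3116797  0.165     ]
False
0.015511394826546407 26.0038760304451 [0.51814177 0.3122545  0.14789123] 4.825
0.01491503423525159 [-2.71200246  0.97720187 -0.94798237] 6.2083
0.015122745782519213 25.454479157924652 [0.53072386 0.31064362 0.18413414] 9.4583
```

View pics/s1b.png

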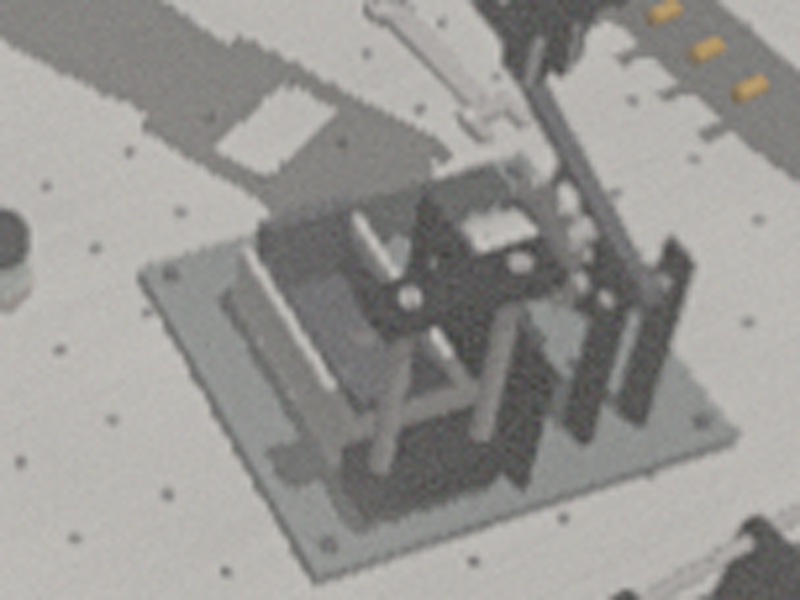

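Carriage is on the bottom stop with the tray's tall wall visible at (310,220), pawl raised. Lowering and releasing the pawl.

Run:
```python
from h import *
p0=np.load('p0.npy');r=np.hypot(.135,.027);a0=np.arctan2(.027,.135)
arc=lambda a:p0+ex*(.135-r*np.cos(a0+a))+ez*(r*np.sin(a0+a)-.027)
for a in(.2,.1,.0): m.servo_line(arc(a),rate=.06)
m.gripper_to(.045,25)
m.servo_line(p0+[0,0,.10],rate=.2)
m.move_ptp([.50,.20,.27],down(-.125))
c=shot('wrist','w3')
cv2.imwrite('pics/w3b.png',cv2.resize(np.clip((c['img']/255.)**.6*255,0,255).astype(np.uint8)[:,:,::-1],(800,600),interpolation=cv2.INTER_CUBIC))
st=m.get_state();print(st['ft_force'],st['time'],st['qpos'])
```

```text
[0.48056238 0.10933892 0.10969447] 12.9083 [ 1.92400664e-01 -3.43026621e-02  1.88615467e+00  1.41525283e-04
  1.29114485e+00  3.16437962e-01]
```

View pics/w3b.png

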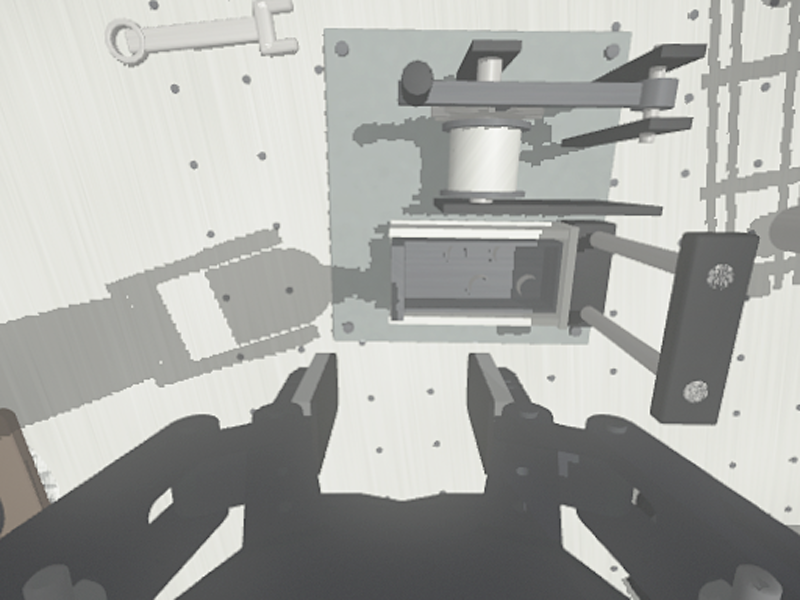

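Wrist view: tray's tall wall top spans (389–404, 238–322), centre (396.5,280). The pawl is lying down with its post at (418,77). Gripping the wall, lifting it out and standing it on the bare area.

Run:
```python
from h import *
w=np.load('w3.npz');k=1.5625
print('post pred',proj(w,[.518,.312,.165])*k, proj(w,[.518,.312,.165]+ez*.01)*k)
P=onz(w,np.array([(396.5,280)])/k,.09)[0]
W=onz(w,np.array([(396,240),(397,321)])/k,.09);d=W[0]-W[1];print(P,'wall yaw',np.arctan2(-d[0],d[1]),np.linalg.norm(d))
q=down(yaw)
m.servo_line([P[0],P[1],.15],q,.2)
print(m.servo_line([P[0],P[1],.071],q,.1,force_limit=8))
m.gripper_to(.0,100);st=m.get_state();print(st['width'],st['grasp_force'],st['position'],st['ft_force'],st['time'])
p=np.array(st['position'])
m.servo_line(p+[0,0,.012],q,.04);st=m.get_state();print(st['width'],st['ft_force'],st['wrist_torque'])
m.servo_line(p+[0,0,.075],q,.1);st=m.get_state();print(st['width'],st['ft_force'],st['time'])
np.save('tabz.npy',p)
shot('scene','s2')
```

```text
post pred [[410.61711305  75.82066852]] [[411.01868837  70.89642549]]
[0.49529923 0.19605797 0.09      ] wall yaw -0.11561591714586102 0.059910637188935786
False
0.00850535931392952 98.36029887199402 [0.49576597 0.1961614  0.07193472] [-0.89108425 -0.70467202  5.39845195] 15.0167
0.008549724660580666 [-0.73945731  0.32660875 -2.42174164] [-0.00917058  0.17025353  0.01106726]
0.008713472563262086 [-0.05562922 -0.06896097 -3.23722288] 16.275
```

Run:
```python
from h import *
p=np.load('tabz.npy');q=down(-.07)
B=np.array([.495,-.05])
m.servo_line([B[0],B[1],.146],q,.15)
print(m.servo_line([*B,p[2]-.030+.006],q,.1,force_limit=4), m.get_state()['ft_force'])
print(m.servo_line([*B,p[2]-.030-.003],q,.02,force_limit=4))
st=m.get_state();print(st['position'],st['ft_force'],p[2])
m.gripper_to(.04,60)
st=m.get_state();m.servo_line([*B,.20],q,.2);print(st['time'])
# go to side-grip view: closing along tray y
q2=down(np.pi/2-.07)
m.move_ptp([.50,-.12,.30],q2)
c=shot('wrist','w4');st=m.get_state();print(st['time'],st['qpos'])
cv2.imwrite('pics/w4b.png',cv2.resize(np.clip((c['img']/255.)**.6*255,0,255).astype(np.uint8)[:,:,::-1],(800,600),interpolation=cv2.INTER_CUBIC))
```

```text
False [ 0.53428283  1.40577831 -3.54695149]
True
[ 0.49552206 -0.05016682  0.04191449] [ 0.81029897 -0.38009295  3.86296942] 0.07193471730027426
20.0417
22.5417 [-4.32866480e-01 -1.12375048e-01  1.90498723e+00  4.60020290e-05
  1.35048528e+00 -1.93339200e+00]
```

View pics/w4b.png

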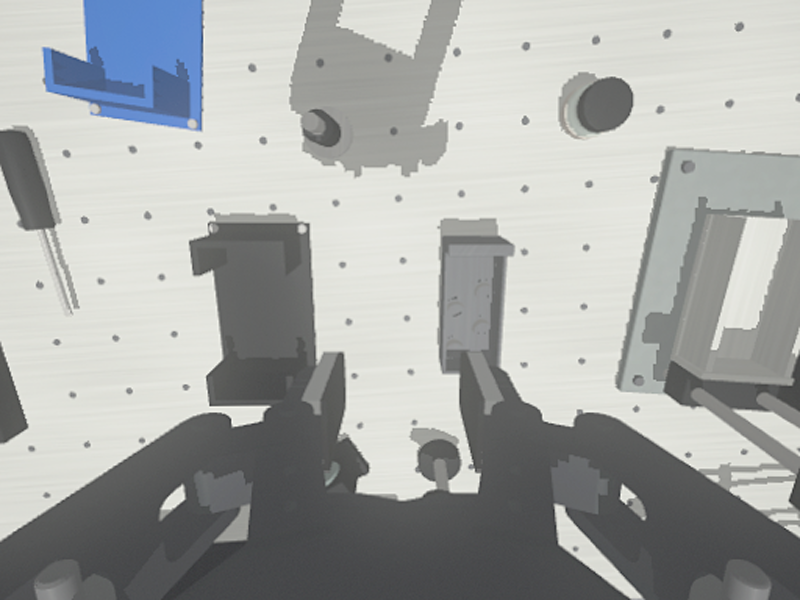

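The tray stands free on the table with four spacers visible (wall top at (476,246)). The bay is in view at (262,310). I'll take one clear look at the bay with the jaws open, then regrip.

Run:
```python
from h import *
w=np.load('w4.npz');k=1.5625
W=onz(w,np.array([(440,246),(513,246),(476,246)])/k,.06);print(W.round(4),'pred tab',.4955,-.0502)
F=onz(w,np.array([(213,229),(302,229)])/k,.005);print('bolts',F.round(4))
m.gripper_to(.08,60)
m.move_ptp([.575,-.262,.28],down(np.pi/2-.07))
c=shot('wrist','w5');st=m.get_state();print(st['time'])
cv2.imwrite('pics/w5b.png',cv2.resize(np.clip((c['img']/255.)**.5*255,0,255).astype(np.uint8)[:,:,::-1],(800,600),interpolation=cv2.INTER_CUBIC))
```

```text
[[ 0.4899 -0.0875  0.06  ]
 [ 0.4943 -0.0262  0.06  ]
 [ 0.492  -0.0573  0.06  ]] pred tab 0.4955 -0.0502
bolts [[ 0.4669 -0.2991  0.005 ]
 [ 0.4727 -0.2145  0.005 ]]
23.7583
```

View pics/w5b.png

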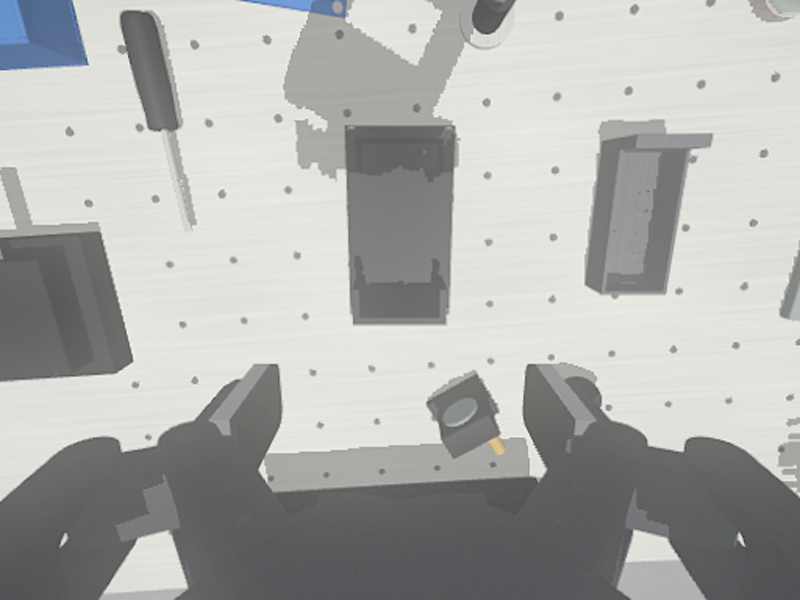

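Bay corners: front (346,126)/(455,126), back (352,324)/(447,324), and the foot of the back plate's inner face is at row ≈283. Cross-checking the centre.

Run:
```python
from h import *
w=np.load('w5.npz');k=1.5625
f=lambda p,z:onz(w,np.array(p)/k,z).round(4)
print('bolts',f([(352,129),(448,129)],.005));print('inner back foot',f([(357,283),(440,283),(398.5,283)],.004))
print('back top',f([(352,324),(447,324)],.068), 'front plate',f([(346,126),(455,126)],.004))
print('tray wall',f([(632,140.5),(712,140.5)],.06), 'tray far top',f([(603,292),(667,292)],.036))
g=cv2.cvtColor(w['img'],cv2.COLOR_RGB2GRAY);print(g[150:215:4,255].tolist(), g[76:100:2,255].tolist(),g[180,215:300:2].tolist())
```

```text
bolts [[ 0.4642 -0.2971  0.005 ]
 [ 0.47   -0.2146  0.005 ]]
inner back foot [[ 0.6003 -0.3063  0.004 ]
 [ 0.6059 -0.2277  0.004 ]
 [ 0.6031 -0.267   0.004 ]]
back top [[ 0.6198 -0.3061  0.068 ]
 [ 0.6253 -0.2284  0.068 ]] front plate [[ 0.4613 -0.3021  0.004 ]
 [ 0.4679 -0.2084  0.004 ]]
tray wall [[ 0.4935 -0.0841  0.06  ]
 [ 0.4982 -0.0256  0.06  ]] tray far top [[ 0.6163 -0.0883  0.036 ]
 [ 0.6203 -0.0331  0.036 ]]
[65, 64, 65, 65, 66, 67, 68, 69, 44, 46, 47, 46, 47, 47, 68, 209, 207] [112, 111, 72, 39, 39, 41, 36, 35, 39, 40, 41, 39] [207, 207, 208, 208, 179, 68, 49, 48, 48, 46, 70, 61, 62, 60, 61, 61, 61, 61, 61, 61, 41, 41, 70, 61, 62, 62, 62, 62, 63, 62, 58, 45, 46, 45, 48, 73, 69, 203, 196, 195, 195, 194, 196]
```

Run:
```python
from h import *
y7=-.07;e=np.array([np.cos(y7),np.sin(y7)]);q=down(np.pi/2+y7)
G=np.array([.5548,-.0585])-.012*e
m.move_ptp([*G,.14],q)
print(m.servo_line([*G,.022],q,.1,force_limit=8))
m.gripper_to(.0,60);st=m.get_state();print(st['width'],st['grasp_force'],st['position'],st['ft_force'],st['time'])
p=np.array(st['position'])
m.servo_line(p+[0,0,.01],q,.04);m.servo_line(p+[0,0,.085],q,.12)
st=m.get_state();print(st['width'],st['ft_force'],st['wrist_torque'])
B=np.array([.549,-.2617])-.012*e
m.servo_line([*B,p[2]+.085],q,.15)
np.save('p1.npy',np.r_[B,p[2]])
c=shot('wrist','w6');shot('top','t6');st=m.get_state();print(st['time'])
cv2.imwrite('pics/w6b.png',cv2.resize(np.clip((c['img']/255.)**.5*255,0,255).astype(np.uint8)[:,:,::-1],(800,600),interpolation=cv2.INTER_CUBIC))
```

```text
False
0.05496445346306268 65.55888891220093 [ 0.54368846 -0.05776603  0.02306698] [-0.71815039  0.77939175  4.98907007] 26.4167
0.05463942101075763 [-0.33149547  0.98501275 -4.65212873] [ 0.01645522  0.04278295 -0.00461328]
29.225
```

View pics/w6b.png

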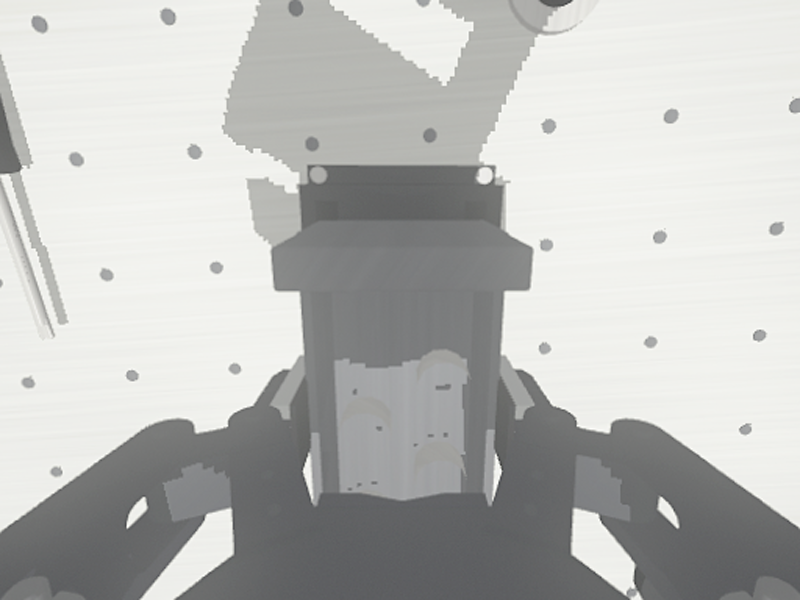

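Tray held level over the bay: wall top (272–532, 248–291), bay bolts at (318,174) and (484,174), so laterally centred. Checking x and lowering.

Run:
```python
from h import *
w=np.load('w6.npz');k=1.5625;e=np.array([np.cos(-.07),np.sin(-.07)]);q=down(np.pi/2-.07)
t=onz(w,np.array([(402,248),(402,291)])/k,.145);b=onz(w,np.array([(318,174),(484,174)])/k,.005)
t=t.mean(0)[:2]+.06*e;bc=b.mean(0)[:2]+.079*e
print('wall len',onz(w,np.array([(402,248),(402,291)])/k,.145).round(4).tolist(),'tray c',t,'bay c',bc,(t-bc)@e,(t-bc)@[-e[1],e[0]])
*B,z=np.load('p1.npy')
print(m.servo_line([*B,z+.012],q,.08,force_limit=5), m.get_state()['position'],m.get_state()['ft_force'])
```

```text
wall len [[0.4844, -0.2572, 0.145], [0.4937, -0.2578, 0.145]] tray c [ 0.54887959 -0.26168911] bay c [ 0.54703569 -0.2619453 ] 0.0018214729309404547 0.0003845322431488381
False [ 0.53755844 -0.26125912  0.0357475 ] [-0.26562194 -0.17404912 -2.9995237 ]
```

Run:
```python
from h import *
q=down(np.pi/2-.07)
*B,z=np.load('p1.npy')
print(m.servo_line([*B,z+.0015],q,.02,force_limit=3), m.get_state()['position'],m.get_state()['ft_force'],z)
m.gripper_to(.08,40)
m.servo_line([*B,.16],q,.12)
m.move_ptp([.575,-.262,.28],q)
c=shot('wrist','w7');s=shot('scene','s7');st=m.get_state();print(st['time'],st['ft_force'])
f=lambda i:cv2.resize(np.clip((i/255.)**.5*255,0,255).astype(np.uint8)[:,:,::-1],(400,300),interpolation=cv2.INTER_CUBIC)
cv2.imwrite('pics/w7b.png',np.hstack([f(c['img'][60:234,140:372]),f(s['img'][130:244,260:412])]))
```

```text
True [ 0.53727488 -0.26103999  0.02709935] [-0.1154299  -0.24217497  4.44466508] 0.023066975117222083
33.05 [-1.05590146e+00  4.05690545e-05 -5.31134281e-01]
```

View pics/w7b.png

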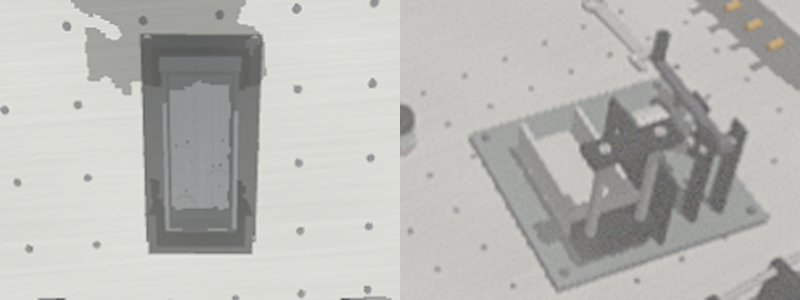

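The tray sits centred and flat in the bay at (200,145): the contact height matched the floor at 4 mm. The pawl is down and the carriage is at the bottom in the right panel.

```bash
python3 -c "
from plant import manip as m
print(m.close_job())"
```

```text
the job is handed in; nothing more can be done
None
```

I handed the job in at about 33 s of the 72 s allowed: the tray stands flat and centred in the black bay, the carriage is down and the pawl has dropped back; the verdict was not reported, and the spacers were last seen in the tray just before it was lowered.

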